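# Set the throwing gauge to the sample jar

### The job

Set up the throwing gauge for a run of copies: with a closed fingertip, gently push its two pointers round from outside, the red-tipped upper one towards the rim and the blue-tipped lower one towards the belly of the sample jar on the potter's wheel, until each tip stands within about a centimetre of the jar without touching it. Grasp and lift nothing; leave the jar, the gauge's foot and everything else on the bench where they stand.

Things in the scene. Friction and masses are not known exactly. Their poses are not given: they have to be found in the camera images.
- wheel: Potter's wheel built into the bench, fixed and switched off: a yellow splash pan 334 mm across whose wall is 55 mm high, and inside it a grey metal wheel head 240 mm across whose flat top is 75 mm above the bench. Origin: on the wheel's axis, at bench height.
- sample_jar: Reddish open round jar, loose (0.45 kg), upright at the middle of the wheel head; not to be touched. 95 mm high: belly 62 mm in radius from 36 to 54 mm above its underside (level with the lower pointer), upright rim 44 mm in outer radius from 84 to 95 mm (level with the upper pointer). The rim's top is 170 mm above the bench. Origin: on its axis, at its underside; z up.
- gauge: Throwing gauge beyond the wheel, 22 to 26 cm from the jar's axis, loose but heavy (2.4 kg): dark round foot 96 mm across, steel post 12 mm thick, 179 mm high, two level pointers on brass collars that turn about the post (a clamp knob sticks out 28 mm behind each). Origin: on the post's axis, at bench height; z up; its -x is its front, roughly towards the jar and robot. The foot must stay put.
- rim_pointer (a joint): Swing of the upper pointer about the post, rad. 0: along the gauge's -x; growing values swing it out towards the gauge's +y (clockwise from above). Starts at 0.6 to 1.0; pushed inwards, the value falls. Stays where left (friction 0.05 N m: under 1 N at 120 mm from the post). Steel rod 8 mm thick, centre 163 mm above the bench, then a red tip, 10 mm thick tapering to 4 mm over the last 30 mm.
- rim_tip (a point): Extreme tip of the upper, red-tipped pointer, 210 mm from the post axis and 163 mm above the bench. It should come within about 10 mm of the jar's rim (54 mm from the jar's axis) without touching (44 mm).
- belly_pointer (a joint): Swing of the lower pointer about the post, rad. 0: along the gauge's -x; growing values swing it out towards the gauge's -y (counter-clockwise from above), the other side from the upper one. Starts at 0.6 to 1.0; pushed inwards, the value falls. Same friction and rod as the upper one, centre 120 mm above the bench; blue tip.
- belly_tip (a point): Extreme tip of the lower, blue-tipped pointer, 195 mm from the post axis and 120 mm above the bench. It should come within about 10 mm of the jar's belly (72 mm from the jar's axis) without touching (62 mm).
- cup_a: Bystander: loose clay-coloured cup, 62 mm across, 58 mm high; origin at the centre of its underside.
- cup_b: Bystander: loose blue cup, 62 mm across, 58 mm high; origin at the centre of its underside.
- slip_pot: Bystander: loose white lidded pot, 66 mm across, 66 mm high with its knob; origin at the centre of its underside.
- wood_rib: Bystander: loose flat wooden throwing rib, about 118 x 36 x 6 mm, lying on the bench.
- loop_tool: Bystander: loose trimming tool with a wire loop, 190 mm long, 12 mm thick, lying on the bench.
- glaze_brush: Bystander: loose brush, 190 mm long, lying on the bench.
- oxide_jar: Bystander: loose dark jar with a white cap, 68 mm across, 85 mm high; origin at the centre of its underside.

How it is judged:
By the outcome, as a careful person would: the job done as asked, in the order asked, and still so for the second after the job is handed in, with the robot touching nothing.
It also fails if it takes over 51 s, if anything falls off the work surface, if the arm or the gripper's body presses on something with over 40 N, if the wrist force passes 120 N, or if a joint passes its speed limit or range.

### The arm

A 6-joint arm with a two-finger parallel gripper is mounted at the origin on the work surface. World frame = base frame: x ahead of the robot, y to its left, z up, the work surface at z = 0. Lengths are in m, angles in rad, forces in N, time in s.
With the tool pointing down it reaches from about 0.35 to 0.725 m from the base axis. Payload 4.3 kg.
Tool frame: the origin (TCP) lies midway between the tips of the shut fingers; the grasp point (between the pads) lies 19 mm behind it; z points along the fingers, y is the direction in which the jaws open and shut (so a half turn about z gives the same grasp; the last joint's range is limited). The gripper opens to 85 mm and grips with 20 to 120 N. Pads are 22 mm wide; open, the fingers measure 114 mm over their backs; the gripper's body (76 mm by 85 mm) begins 54 mm behind the grasp point. The pads swing forward as they close: fully open they stand 13 mm farther back than shut.
Start: joints at [-1.336, 0.377, 0.081, 1.274, 0, 1.46], TCP at [0.194, -0.541, 0.231] pointing down, gripper open.
Joint ranges: [-2.72, 2.72], [-0.84, 1.66], [-1.02, 1.22], [-1.77, 2.12], [-1.37, 1.28], [-3.14, 3.14]. Speed limits (rad/s): [2.57, 2.57, 3.14, 3.14, 3.14, 3.14].

### API

Orientations are given as a unit quaternion [x, y, z, w].
In Python, from rig import arm gives the robot as it stands.
- The arm moves only by the tool apply_moves, never from a script. Its argument "moves" is a list of rows, each an object with "slide": the shift along the world's x, y, z in units of 25 mm (1.0 is 25 mm), a list of three; "rot": the turn, a rotation vector about the world's x, y, z in units of 5 degrees (1.0 is 5 degrees), a list of three; "claw": the closure, from -1 (fully open) to 1 (shut). A call has 1 to 20 rows; each row shifts and turns the commanded pose from where the row before left it; what a row does not reach is not made up. A row lasts 1/12 s, in which the tool goes at most 41.7 mm and 7.16 degrees, less where a joint would pass 70% of its speed; a pose out of reach is approached as far as the arm can. A call is refused whole if a number of a shift passes 1 or a number of a turn 1, either way. A call with a gripper value outside its range is refused whole. The fingers move at their own pace and stop on an object; "squeeze" is the grip in N (left out, the last holds). Time passes only in rows, so rows that do not move let the fingers close. It gives the time, the measured TCP pose, the force and the opening at its end, in the units of the state.
- arm.read_state(): the state, without advancing time (a new reading comes with each control period).
- arm.grab_frame(name): name is "side" or "top"; returns a dict with "img" (420x560x3 uint8, red, green, blue), "range_z" (420x560 float32, m along the optical axis (not along the pixel's ray), 0 where there is no reading), "fov_y" (degrees; the focal length in pixels is half the picture's height over the tangent of half this angle, whatever the lens; pixels are square), "cx", "cy" (the principal point, pixels), "view" (4x4, takes a point from world to camera coordinates). Camera axes: x right, y up, looking along -z (the intrinsics and any distortion apply to the point x, -y, -z); pixel columns grow to the right and rows downward; lengths in m; the calibration is good to about 2 mm. A picture is of the moment at which its call begins.
- arm.job_done(): hands the job in, once; it reports no verdict.
The state is a dict: "clock": time; "joints": joint angles; "joint_velocities": joint speeds; "effort": joint torques, N m; "ee_pos": TCP position; "eef_rot": TCP orientation; "ft_force": force on the tool from outside, world axes, zero at the start; "wrist_torque": the same for the moment, N m; "finger_gap": finger opening in m.
Only numpy, scipy, OpenCV 4.12 (cv2) and the standard library are available. Lean on these libraries where they do the work, as an engineer would, in place of code of your own. Each camera call takes 0.05 s, during which the arm holds its last target.

## Working session

There is one attempt and no reset: what is moved stays moved. The work goes in short steps, Python scripts to look and compute and a tool call to move; the robot and the scene stay as the last step left them, time stands still between calls to the robot, and variables do not carry over. Pictures are saved under pics/ and viewed, and the job is handed in when it is done.

Besides the shell and the picture viewer there is one more tool, called after "Emit:" by a JSON object that holds its "name" and its "arguments". apply_moves: Moves the arm, as the interface text tells. Its arguments: {"type":"object","properties":{"moves":{"type":"array"},"squeeze":{"type":"number"}},"required":["moves"]}

```bash
ls; mkdir -p pics; python3 - <<'E'
from rig import arm
import cv2,numpy as np
s=arm.read_state();print(s)
for n in("side","top"):
    f=arm.grab_frame(n)
    np.savez(f"f_{n}.npz",**{k:np.array(v) for k,v in f.items()})
    cv2.imwrite(f"pics/{n}0.png",f["img"][:,:,::-1])
    print(n,[ (k,v) for k,v in f.items() if k not in("img","range_z")])
E
```

```text
pics
{'clock': 0.0, 'joints': array([-1.33631968e+00,  3.78117393e-01,  7.95896695e-02,  1.27438790e+00,
       -2.47872458e-05,  1.46048628e+00]), 'joint_velocities': array([-1.28423260e-03, -1.54726746e-03, -9.01349458e-05, -8.83483617e-04,
       -4.21385564e-04,  2.41095966e-04]), 'effort': array([-3.14389963e-04, -4.63604736e+01,  2.69875592e+01,  2.07171869e-02,
       -9.95258233e-05, -5.49517338e-07]), 'ee_pos': array([ 0.19418369, -0.54050538,  0.23031583]), 'eef_rot': array([ 9.85176478e-01,  1.71540622e-01, -7.81140081e-05, -1.05683885e-03]), 'ft_force': array([-0.05814654,  0.222509  , -0.41034252]), 'wrist_torque': array([-0.01513527,  0.01180008, -0.02425297]), 'finger_gap': 0.08556482743756523}
side [('fov_y', 49.4311676646685), ('cx', 282.2790578660231), ('cy', 214.20410330191052), ('view', array([[-0.76424429, -0.64462439,  0.01974997,  0.38510348],
       [ 0.49636306, -0.56836654,  0.65618837, -0.32662529],
       [-0.41176981,  0.51129137,  0.75433862, -1.0984856 ],
       [ 0.        ,  0.        ,  0.        ,  1.        ]]))]
top [('fov_y', 55.68169239326185), ('cx', 278.2886102778082), ('cy', 207.0161526954254), ('view', array([[ 0.02912936, -0.99908399, -0.03134745,  0.00414494],
       [ 0.99283436,  0.02528262,  0.11679348, -0.51357203],
       [-0.11589395, -0.03452494,  0.99266138, -1.11018051],
       [ 0.        ,  0.        ,  0.        ,  1.        ]]))]
```

View pics/side0.png

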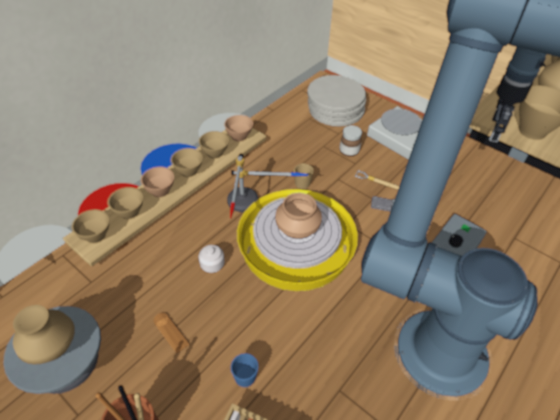

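View pics/top0.png

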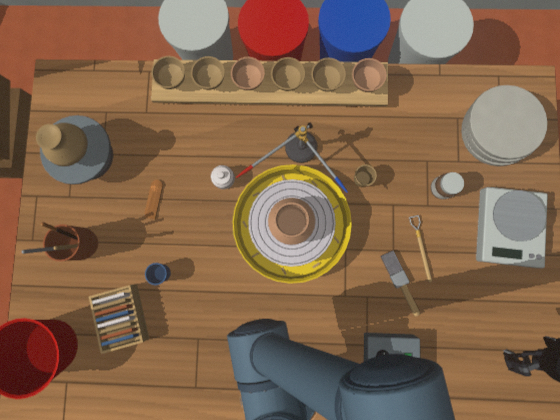

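The top view (up is +x, left is +y) shows the jar at about (291,221), the gauge post at (302,140), the red tip at (242,174), the blue tip at (346,192), the white pot at (222,177) and cup_a at (365,176). Next I measure these points and check the lens.

```bash
cat > h.py <<'E'
import numpy as np,cv2
def load(n): 
    d=np.load(f"f_{n}.npz"); return {k:d[k] for k in d.files}
def grab(n,tag):
    from rig import arm
    f=arm.grab_frame(n); np.savez(f"f_{n}.npz",**{k:np.array(v) for k,v in f.items()})
    cv2.imwrite(f"pics/{n}_{tag}.png",f["img"][:,:,::-1]); return f
def K(f): return f["img"].shape[0]/2/np.tan(np.radians(float(f["fov_y"]))/2)
def ray(f,u,v):
    F=K(f);d=np.array([(u-f["cx"])/F,-(v-f["cy"])/F,-1.0]);V=f["view"];R=V[:3,:3];return -R.T@V[:3,3],R.T@d
def onz(f,u,v,z):
    o,d=ray(f,u,v);return o+d*(z-o[2])/d[2]
def dep(f,u,v):
    o,d=ray(f,u,v);return o+d*f["range_z"][int(round(v)),int(round(u))]
def tri(f,p,g,q):
    o,d=ray(f,*p);e,c=ray(g,*q);A=np.c_[d,-c];t=np.linalg.lstsq(A,e-o,rcond=None)[0]
    a=o+d*t[0];b=e+c*t[1];return (a+b)/2,np.linalg.norm(a-b)
def proj(f,P):
    p=f["view"][:3,:3]@np.array(P)+f["view"][:3,3];F=K(f);return f["cx"]+F*p[0]/-p[2],f["cy"]-F*p[1]/-p[2]
E
python3 - <<'E'
from h import *
np.set_printoptions(precision=4,suppress=True)
t=load("top");s=load("side")
print("bench heights",[dep(t,u,v) for u,v in[(100,120),(200,300),(400,130),(520,290),(60,300),(300,310)]])
print("side",[dep(s,u,v) for u,v in[(100,280),(200,300),(330,310),(260,340)]])
for n,f in(("top",t),("side",s)):
    im=f["img"];hsv=cv2.cvtColor(im,cv2.COLOR_RGB2HSV)
    r=((hsv[...,0]<5)|(hsv[...,0]>175))&(hsv[...,1]>190)&(hsv[...,2]>90)
    b=(hsv[...,0]>108)&(hsv[...,0]<128)&(hsv[...,1]>150)&(hsv[...,2]>80)
    for c,m in(("r",r),("b",b)):
        N,L,S,C=cv2.connectedComponentsWithStats(m.astype(np.uint8))
        for i in range(1,N):
            if 4<S[i,4]<200 and 180<C[i][0]<400 and 100<C[i][1]<260: print(n,c,S[i],C[i],dep(f,*C[i]))
    x=(slice(100,230),slice(200,390)) if n=="top" else (slice(130,290),slice(190,380))
    cv2.imwrite(f"pics/{n}_z.png",cv2.resize(im[x][:,:,::-1],None,fx=4,fy=4,interpolation=cv2.INTER_CUBIC)[:600,:800])
E
```

```text
bench heights [array([ 0.7719,  0.5746, -0.0013]), array([0.2414, 0.2368, 0.0012]), array([ 0.7582, -0.338 , -0.0029]), array([ 0.2985, -0.67  , -0.0007]), array([ 0.2274,  0.6496, -0.0034]), array([ 0.2227, -0.0513, -0.0001])]
side [array([ 0.7866,  0.416 , -0.0033]), array([ 0.5418,  0.2847, -0.0032]), array([ 0.2694,  0.0887, -0.0022]), array([ 0.3505,  0.2658, -0.0032])]
top r [239 166  12  10  25] [245.   170.12] [0.5895 0.1009 0.1697]
top b [335 178  12  14  35] [340.0571 183.5429] [ 0.5684 -0.1459  0.1256]
side r [231 204   3  11  20] [231.7  208.25] [0.5895 0.1037 0.1648]
side b [292 173  11   2  17] [296.3529 173.6471] [ 0.5704 -0.1377  0.1245]
```

View pics/top_z.png

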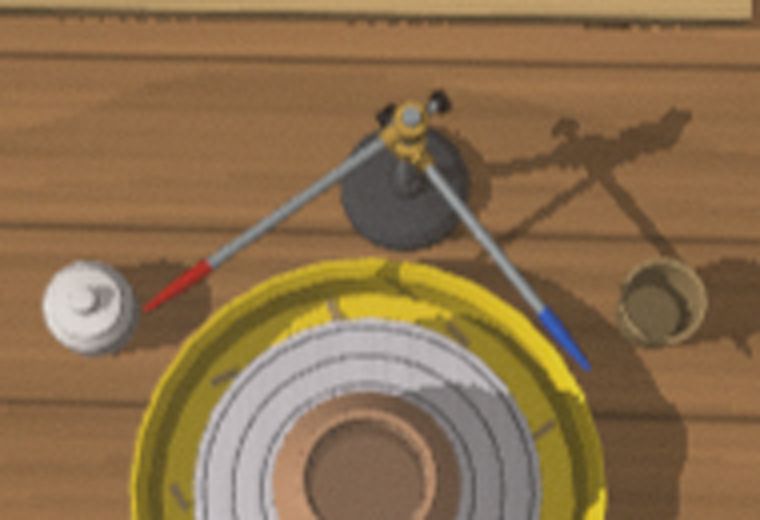

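View pics/side_z.png

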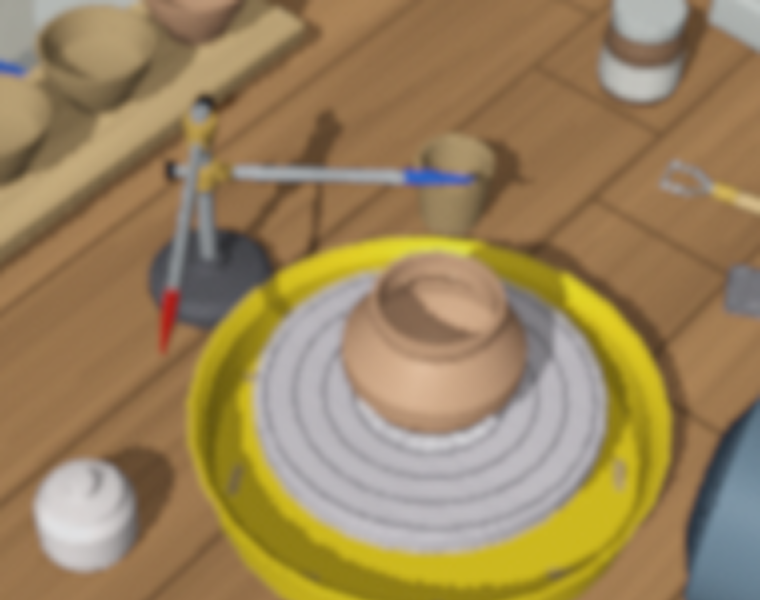

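The zooms show the red tip at top pixel (236,177), the blue tip at (347,192) and the post top at (302.5,129). The red tip is about 2 cm from the pot, and cup_a sits just outside the blue tip. Next I triangulate the tips and fit the jar and wheel.

```bash
cat > m.py <<'E'
from h import *
def cloud(f):
    H,W=f["range_z"].shape;u,v=np.meshgrid(np.arange(W),np.arange(H));F=K(f);z=f["range_z"]
    P=np.stack([(u-f["cx"])/F*z,-(v-f["cy"])/F*z,-z],-1);V=f["view"];Q=(P-V[:3,3])@V[:3,:3];Q[z<=0]=np.nan;return Q
def circ(P):
    from scipy.optimize import least_squares
    r=least_squares(lambda x:np.hypot(P[:,0]-x[0],P[:,1]-x[1])-x[2],[*P.mean(0)[:2],.05],loss="soft_l1",f_scale=.002);return r.x
E
python3 - <<'E'
from m import *
np.set_printoptions(precision=4,suppress=True)
t=load("top");s=load("side")
z=lambda a,b,ox,oy:((a+.5)/4-.5+ox,(b+.5)/4-.5+oy)
T=lambda a,b:z(a,b,200,100)
S=lambda a,b:z(a,b,190,130)
R={}
for n,a,b,h in(("red",(145,309),(163,351),.163),("blue",(589,370),(475,179),.120),("post",(411,116),(203,112),.179)):
    print(n,tri(t,T(*a),s,S(*b)),onz(t,*T(*a),h),onz(s,*S(*b),h))
Q=cloud(t);QS=cloud(s)
hsv=cv2.cvtColor(t["img"],cv2.COLOR_RGB2HSV)
C0=np.array(onz(t,291,221,.17))[:2];print("C0",C0)
# rim outer silhouette in top: depth points near rim top
for nm,q in(("top",Q),("side",QS)):
    d=np.hypot(q[...,0]-C0[0],q[...,1]-C0[1])
    m=(d<.07)&(q[...,2]>.160);P=q[m];print(nm,"rim n",len(P),circ(P),np.nanmax(P[:,2]),"mean r",np.hypot(*(P[:,:2]-circ(P)[:2]).T).min(),np.hypot(*(P[:,:2]-circ(P)[:2]).T).max())
    m=(d<.16)&(d>.08)&(abs(q[...,2]-.075)<.008);P=q[m]
    hull=cv2.convexHull(P[:,:2].astype(np.float32))[:,0];print(" head mean/mec",cv2.minEnclosingCircle(hull),np.median(P[:,2]))
# cylinders: cup_a, pot
for nm,(x,y) in {"pot":(.58,.14),"cup":(.58,-.17)}.items():
    for k,q in(("top",Q),("side",QS)):
        m=(np.hypot(q[...,0]-x,q[...,1]-y)<.07)&(q[...,2]>.03)&(q[...,2]<.075);P=q[m]
        P=P[(abs(P[:,1])>.1)]
        print(nm,k,len(P),P.min(0),P.max(0))
E
```

```text
red (array([0.5735, 0.1251, 0.16  ]), np.float64(0.00038508674413927405)) [0.5727 0.1245 0.163 ] [0.5717 0.1268 0.163 ]
blue (array([ 0.5475, -0.1653,  0.1162]), np.float64(5.7111177033809625e-05)) [ 0.5469 -0.1647  0.12  ] [ 0.5452 -0.162   0.12  ]
post (array([ 0.6993, -0.043 ,  0.1733]), np.float64(0.001714327561042499)) [ 0.6983 -0.0425  0.179 ] [ 0.6939 -0.0389  0.179 ]
C0 [ 0.4626 -0.0195]
top rim n 225 [ 0.4657 -0.0204  0.0412] 0.17268457588020011 mean r 0.0374710190509087 0.04446924258082016
 head mean/mec ((0.4666557312011719, -0.020628508180379868), 0.1198495402932167) 0.072968706937861
side rim n 252 [ 0.4655 -0.0163  0.0412] 0.17185962328377208 mean r 0.03542786522945326 0.045466074645143885
 head mean/mec ((0.4672778844833374, -0.016177767887711525), 0.12169715017080307) 0.07132827451944196
pot top 527 [0.5104 0.1002 0.0306] [0.6277 0.2098 0.069 ]
pot side 422 [0.5106 0.1003 0.0303] [0.6226 0.2099 0.0676]
cup top 333 [ 0.5101 -0.2374  0.0301] [ 0.6325 -0.1022  0.0748]
cup side 300 [ 0.5103 -0.2383  0.0301] [ 0.6322 -0.1027  0.0575]
```

Emit:
{"name": "apply_moves", "arguments": {"moves": [{"slide":[0.6,0.9,0],"rot":[0,0,1],"claw":1},{"slide":[0.6,0.9,0],"rot":[0,0,1],"claw":1},{"slide":[0.6,0.9,0],"rot":[0,0,1],"claw":1},{"slide":[0.6,0.9,0],"rot":[0,0,1],"claw":1},{"slide":[0.6,0.9,0],"rot":[0,0,1],"claw":1},{"slide":[0.6,0.9,0],"rot":[0,0,1],"claw":1},{"slide":[0.6,0.9,0],"rot":[0,0,1],"claw":1},{"slide":[0.6,0.9,0],"rot":[0,0,1],"claw":1},{"slide":[0.6,0.9,0],"rot":[0,0,1],"claw":1},{"slide":[0.6,0.9,0],"rot":[0,0,1],"claw":1},{"slide":[0.6,0.9,0],"rot":[0,0,1],"claw":1},{"slide":[0.6,0.9,0],"rot":[0,0,1],"claw":1},{"slide":[0.6,0.9,0],"rot":[0,0,1],"claw":1},{"slide":[0.6,0.9,0],"rot":[0,0,1],"claw":1}], "squeeze": 20}}

```text
clock: 1.27
ee_pos: [0.4046, -0.2247, 0.231]
eef_rot: [0.707, 0.707, -0.0, -0.0]
ft_force: [-0.7, -0.8, -0.2]
finger_gap: 0.0001
```

Emit:
{"name": "apply_moves", "arguments": {"moves": [{"slide":[0.67,0.94,0],"rot":[0,0,0],"claw":1},{"slide":[0.67,0.94,0],"rot":[0,0,0],"claw":1},{"slide":[0.67,0.94,0],"rot":[0,0,0],"claw":1},{"slide":[0.67,0.94,0],"rot":[0,0,0],"claw":1},{"slide":[0.67,0.94,0],"rot":[0,0,0],"claw":1},{"slide":[0.67,0.94,0],"rot":[0,0,0],"claw":1},{"slide":[0.67,0.94,0],"rot":[0,0,0],"claw":1},{"slide":[0.67,0.94,0],"rot":[0,0,0],"claw":1},{"slide":[0.67,0.94,0],"rot":[0,0,0],"claw":1},{"slide":[0.67,0.94,0],"rot":[0,0,0],"claw":1},{"slide":[0.67,0.94,0],"rot":[0,0,0],"claw":1},{"slide":[0.67,0.94,0],"rot":[0,0,0],"claw":1},{"slide":[0.67,0.94,0],"rot":[0,0,0],"claw":1},{"slide":[0.67,0.94,0],"rot":[0,0,0],"claw":1},{"slide":[0,0,0],"rot":[0,0,0],"claw":1}]}}

```text
clock: 2.52
ee_pos: [0.6404, 0.107, 0.2295]
eef_rot: [0.707, 0.707, 0.0, -0.001]
ft_force: [-0.2, -1.1, -0.7]
finger_gap: 0.0001
```

```bash
python3 - <<'E'
from h import *
from rig import arm
print(arm.read_state()["ee_pos"])
for n in("top","side"):
    f=grab(n,"a");x=(slice(90,240),slice(190,390)) if n=="top" else (slice(100,250),slice(170,370))
    cv2.imwrite(f"pics/{n}_az.png",cv2.resize(f["img"][x][:,:,::-1],None,fx=4,fy=4,interpolation=cv2.INTER_CUBIC))
E
```

```text
[0.64043361 0.10701939 0.22952161]
```

View pics/top_az.png

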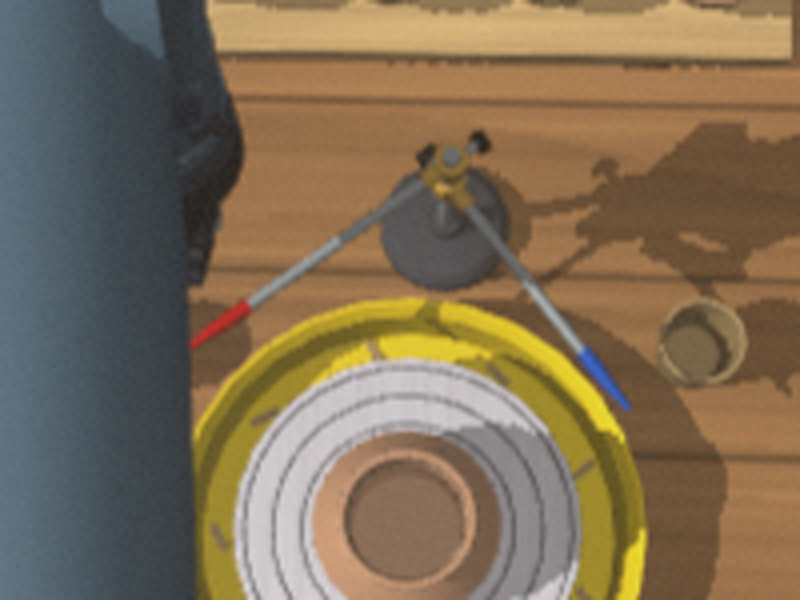

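View pics/side_az.png

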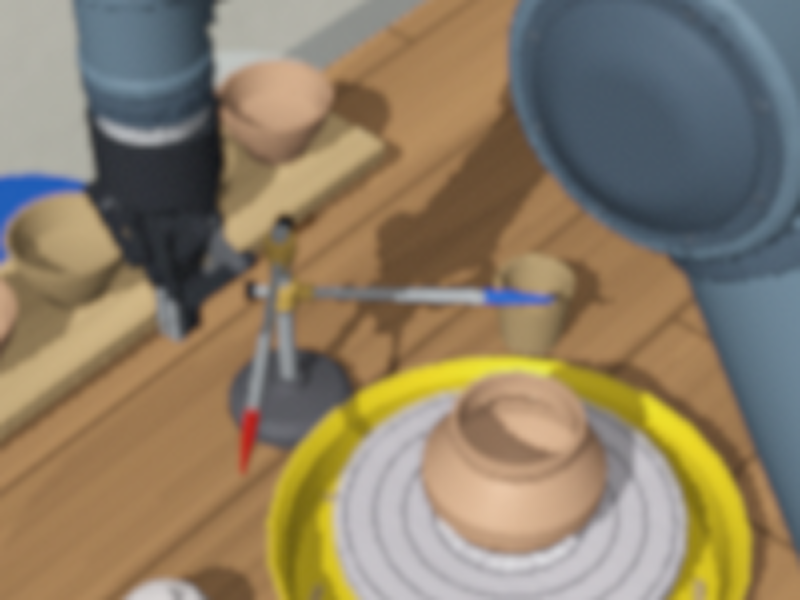

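The top view shows the arm hiding the finger, but the red tip is still visible at about (237,176). The side view shows the closed finger outside the upper rod and clear of it. I'll descend and start pushing.

Emit:
{"name": "apply_moves", "arguments": {"moves": [{"slide":[0,0,-0.85],"rot":[0,0,0],"claw":1},{"slide":[0,0,-0.85],"rot":[0,0,0],"claw":1},{"slide":[0,0,-0.85],"rot":[0,0,0],"claw":1},{"slide":[0,0,-0.85],"rot":[0,0,0],"claw":1},{"slide":[0,0,0],"rot":[0,0,0],"claw":1},{"slide":[-0.15,-0.16,0],"rot":[0,0,0],"claw":1},{"slide":[-0.15,-0.16,0],"rot":[0,0,0],"claw":1},{"slide":[-0.15,-0.16,0],"rot":[0,0,0],"claw":1},{"slide":[-0.15,-0.16,0],"rot":[0,0,0],"claw":1},{"slide":[-0.11,-0.075,0],"rot":[0,0,0],"claw":1},{"slide":[-0.11,-0.075,0],"rot":[0,0,0],"claw":1},{"slide":[-0.11,-0.075,0],"rot":[0,0,0],"claw":1},{"slide":[-0.11,-0.075,0],"rot":[0,0,0],"claw":1},{"slide":[-0.11,-0.075,0],"rot":[0,0,0],"claw":1},{"slide":[-0.11,-0.075,0],"rot":[0,0,0],"claw":1},{"slide":[-0.11,-0.075,0],"rot":[0,0,0],"claw":1},{"slide":[-0.11,-0.075,0],"rot":[0,0,0],"claw":1},{"slide":[0,0,0],"rot":[0,0,0],"claw":1}]}}

```text
clock: 4.12
ee_pos: [0.6012, 0.0715, 0.1463]
eef_rot: [0.709, 0.705, -0.0, -0.0]
ft_force: [-0.6, 0.0, 0.6]
finger_gap: 0.0001
```

```bash
cat > tips.py <<'E'
import sys
from m import *
np.set_printoptions(precision=4,suppress=True)
tag=sys.argv[1];J=np.array([.4657,-.0204]);P0=np.array([.6983,-.0425])
from rig import arm
s=arm.read_state();print(s["clock"],s["ee_pos"],s["ft_force"])
for n in("top","side"):
    f=grab(n,tag);im=f["img"];x0,y0=(190,90) if n=="top" else (180,120)
    cv2.imwrite(f"pics/{n}_{tag}z.png",cv2.resize(im[y0:y0+150,x0:x0+200][:,:,::-1],None,fx=4,fy=4,interpolation=cv2.INTER_CUBIC))
    big=cv2.resize(im,None,fx=4,fy=4,interpolation=cv2.INTER_CUBIC);hsv=cv2.cvtColor(big,cv2.COLOR_RGB2HSV).astype(int)
    r=((hsv[...,0]<4)|(hsv[...,0]>175))&(hsv[...,1]>170)&(hsv[...,2]>60)
    b=(hsv[...,0]>106)&(hsv[...,0]<128)&(hsv[...,1]>140)&(hsv[...,2]>60)
    for c,m,h,L in(("red",r,.163,.21),("blue",b,.12,.195)):
        M=np.zeros(m.shape,np.uint8);M[y0*4:(y0+150)*4,x0*4:(x0+200)*4]=m[y0*4:(y0+150)*4,x0*4:(x0+200)*4]
        N,Lb,S,C=cv2.connectedComponentsWithStats(M)
        for i in range(1,N):
            if not 150<S[i,4]<2500: continue
            ys,xs=np.where(Lb==i);pts=np.array([onz(f,(u+.5)/4-.5,(v+.5)/4-.5,h)[:2] for u,v in zip(xs,ys)])
            d=np.hypot(*(pts-P0).T)
            if d.max()>.25 or d.min()<.12: continue
            tip=pts[d>np.quantile(d,.98)].mean(0);mid=pts.mean(0);a=np.arctan2(*(mid-P0)[::-1]);
            tl=P0+L*np.array([np.cos(a),np.sin(a)])
            print(n,c,S[i,4],"tip",tip,"r",d.max(),"dJar",np.hypot(*(tip-J)),"| by angle",np.degrees(a)%360,tl,np.hypot(*(tl-J)))
E
python3 tips.py b
```

```text
4.1167 [0.6012 0.0715 0.1463] [-0.5728  0.0323  0.6175]
top blue 612 tip [ 0.5505 -0.1625] r 0.19168506312097683 dJar 0.16544748513635654 | by angle 218.95321847208686 [ 0.5467 -0.1651] 0.1658017018652685
side red 310 tip [0.5591 0.0885] r 0.19170565565799227 dJar 0.1434087049873675 | by angle 136.98686206216632 [0.5447 0.1008] 0.14466229007783016
side blue 449 tip [ 0.9215 -0.007 ] r 0.22750162610926178 dJar 0.4560075889053371 | by angle 8.797755813923512 [ 0.891  -0.0127] 0.42537584745783397
side blue 369 tip [ 0.5581 -0.151 ] r 0.17835703772524353 dJar 0.16000058518615048 | by angle 217.98129309851 [ 0.5446 -0.1625] 0.16253768851349285
```

View pics/side_bz.png

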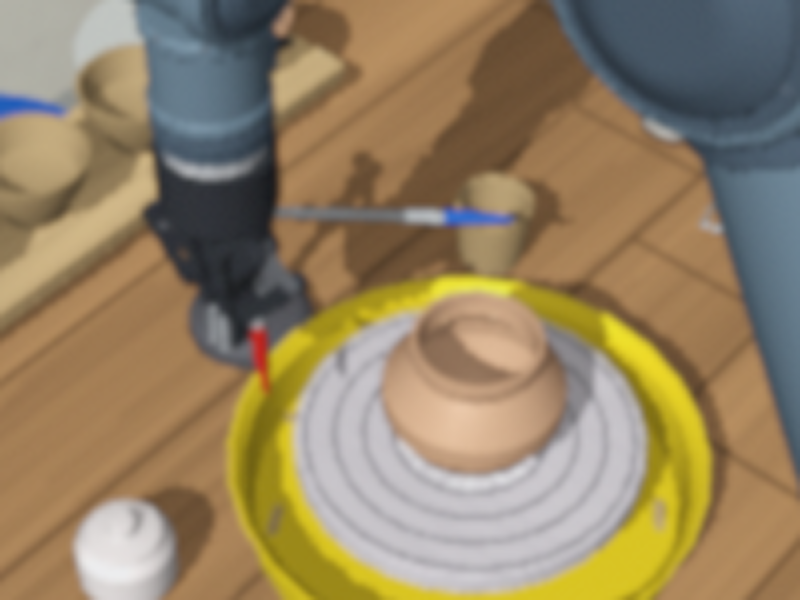

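View pics/top_bz.png

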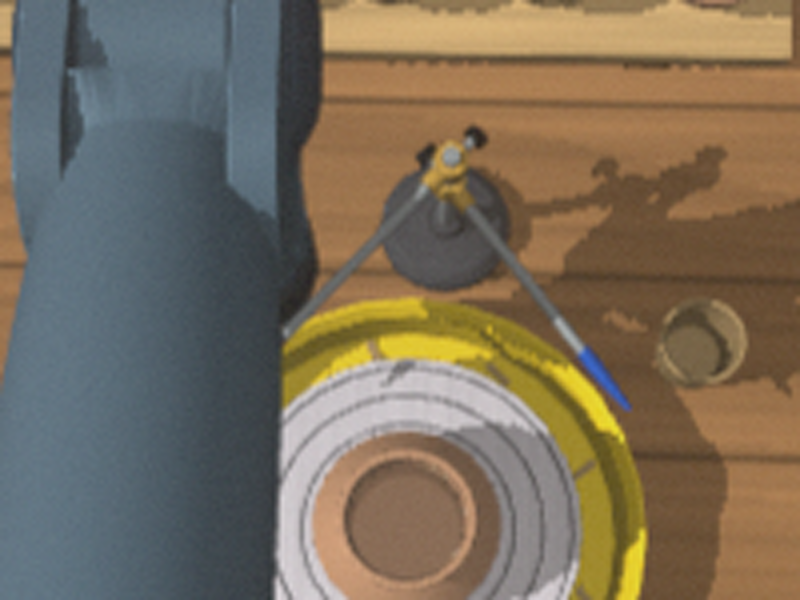

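The side view shows the finger pushing the upper rod, with the red tip now at about (246,217). The lower pointer, foot and jar are unmoved. I'll keep pushing.

Emit:
{"name": "apply_moves", "arguments": {"moves": [{"slide":[-0.085,-0.08,0],"rot":[0,0,0],"claw":1},{"slide":[-0.085,-0.08,0],"rot":[0,0,0],"claw":1},{"slide":[-0.085,-0.08,0],"rot":[0,0,0],"claw":1},{"slide":[-0.085,-0.08,0],"rot":[0,0,0],"claw":1},{"slide":[-0.085,-0.08,0],"rot":[0,0,0],"claw":1},{"slide":[-0.085,-0.08,0],"rot":[0,0,0],"claw":1},{"slide":[-0.085,-0.08,0],"rot":[0,0,0],"claw":1},{"slide":[-0.085,-0.08,0],"rot":[0,0,0],"claw":1},{"slide":[-0.075,-0.095,0],"rot":[0,0,0],"claw":1},{"slide":[-0.075,-0.095,0],"rot":[0,0,0],"claw":1},{"slide":[-0.075,-0.095,0],"rot":[0,0,0],"claw":1},{"slide":[-0.075,-0.095,0],"rot":[0,0,0],"claw":1},{"slide":[-0.075,-0.095,0],"rot":[0,0,0],"claw":1},{"slide":[-0.075,-0.095,0],"rot":[0,0,0],"claw":1},{"slide":[-0.075,-0.095,0],"rot":[0,0,0],"claw":1},{"slide":[-0.075,-0.095,0],"rot":[0,0,0],"claw":1},{"slide":[0,0,0],"rot":[0,0,0],"claw":1}]}}

```text
clock: 5.63
ee_pos: [0.5705, 0.036, 0.1466]
eef_rot: [0.709, 0.705, 0.0, 0.001]
ft_force: [3.3, -2.8, -0.9]
finger_gap: -0.0002
```

```bash
python3 tips.py c
```

```text
5.6333 [0.5705 0.036  0.1466] [ 3.2789 -2.7819 -0.9004]
top blue 477 tip [ 0.5502 -0.1626] r 0.19168506312097683 dJar 0.1654238144557691 | by angle 218.94220762374604 [ 0.5466 -0.1651] 0.16576476577876892
side blue 456 tip [ 0.9214 -0.007 ] r 0.22750162610926178 dJar 0.455876350307077 | by angle 8.76843675425902 [ 0.891  -0.0128] 0.42538930211934856
side blue 505 tip [ 0.5527 -0.1568] r 0.1862792135427561 dJar 0.16178746769546562 | by angle 217.86334412549155 [ 0.5444 -0.1622] 0.16214108807002608
```

View pics/side_cz.png

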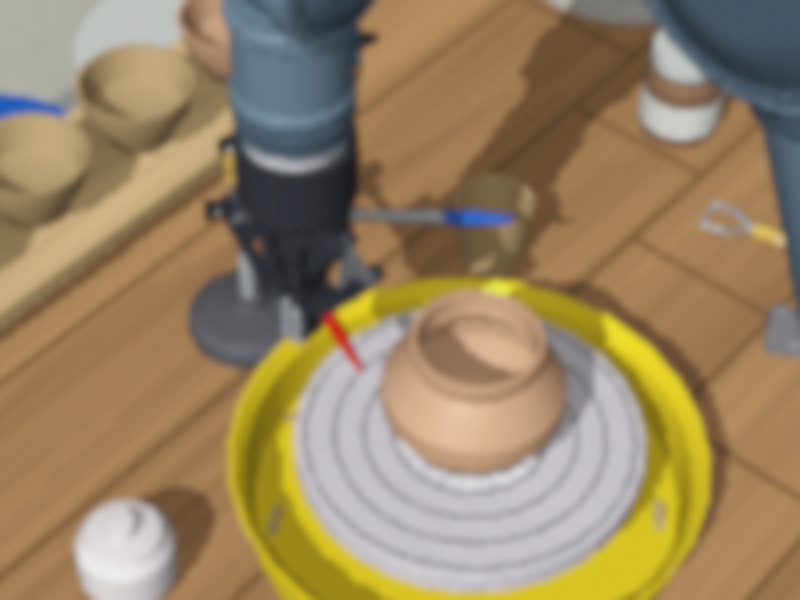

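View pics/top_cz.png

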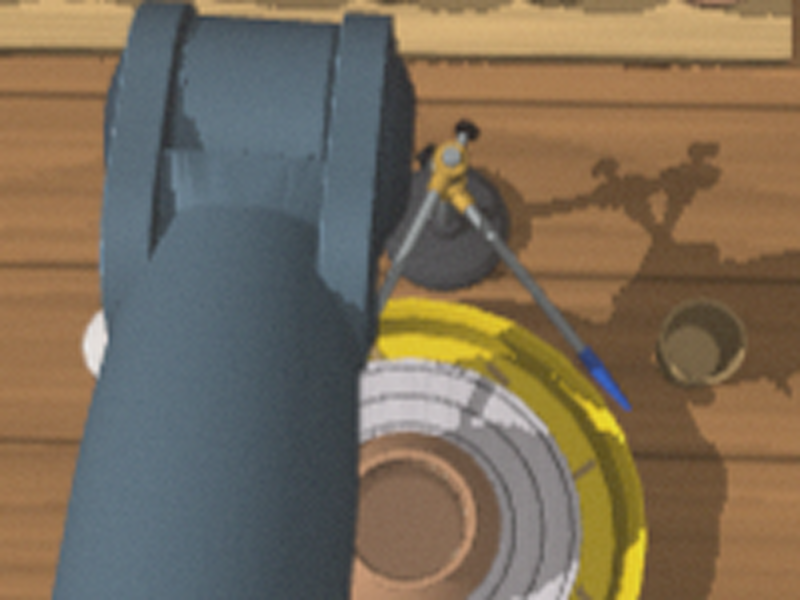

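```bash
cat > pt.py <<'E'
import sys
from h import *
# usage: cam x0 y0 zu zv h L
def run(cam,zu,zv,h):
    f=load(cam);x0,y0=(190,90) if cam=="top" else (180,120)
    p=onz(f,(zu+.5)/4-.5+x0,(zv+.5)/4-.5+y0,h)[:2]
    if cam=="side": p=p+[.0008,-.0027]
    J=np.array([.4657,-.0204]);P=np.array([.6983,-.0425]);a=p-P
    print(cam,p.round(4),"r",np.hypot(*a).round(4),"ang",np.degrees(np.arctan2(a[1],a[0]))%360,"dJ",np.hypot(*(p-J)).round(4))
run(sys.argv[1],*map(float,sys.argv[2:5]))
E
python3 pt.py side 361 369 .163; python3 pt.py side 325 315 .163
python3 pt.py side 263 392 .163
```

```text
side [0.5099 0.045 ] r 0.2077 ang 155.07481456843087 dJ 0.079
side [0.5585 0.0252] r 0.1553 ang 154.16860790208784 dJ 0.1034
side [0.5436 0.1   ] r 0.2103 ang 137.34392049487815 dJ 0.1434
```

The red tip is at (270,212) in the side view, a rod angle of about 155° and 79 mm from the jar axis. About 8° remains. I'll take most of it, then look again.

Emit:
{"name": "apply_moves", "arguments": {"moves": [{"slide":[-0.04,-0.075,0],"rot":[0,0,0],"claw":1},{"slide":[-0.04,-0.075,0],"rot":[0,0,0],"claw":1},{"slide":[-0.04,-0.075,0],"rot":[0,0,0],"claw":1},{"slide":[-0.04,-0.075,0],"rot":[0,0,0],"claw":1},{"slide":[-0.035,-0.075,0],"rot":[0,0,0],"claw":1},{"slide":[-0.035,-0.075,0],"rot":[0,0,0],"claw":1},{"slide":[-0.035,-0.075,0],"rot":[0,0,0],"claw":1},{"slide":[0,0,0],"rot":[0,0,0],"claw":1}]}}

```text
clock: 6.4
ee_pos: [0.5629, 0.0233, 0.1463]
eef_rot: [0.709, 0.705, -0.0, -0.0]
ft_force: [-0.9, -0.4, -0.4]
finger_gap: -0.0002
```

```bash
python3 tips.py d | head -1
```

```text
6.4 [0.5629 0.0233 0.1463] [-0.8566 -0.3567 -0.3903]
```

View pics/side_dz.png

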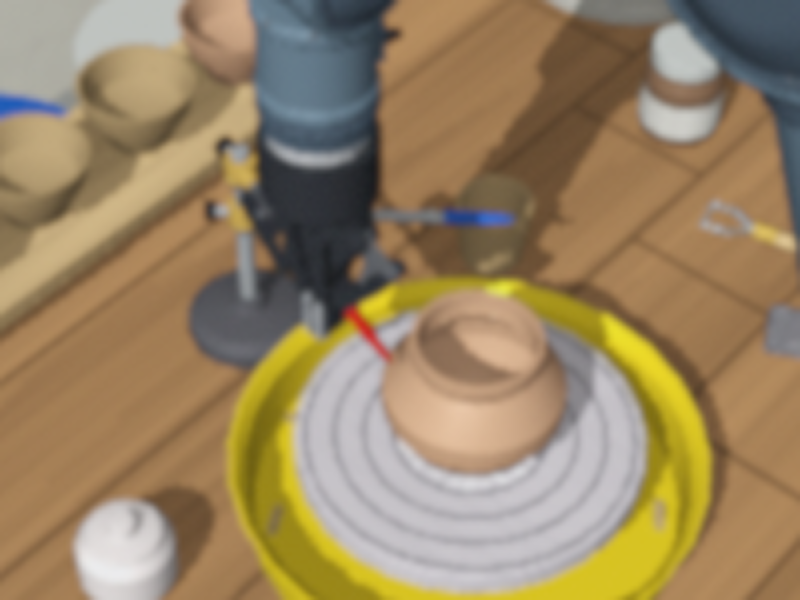

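```bash
python3 pt.py side 390 358 .163; python3 pt.py side 349 310 .163
python3 - <<'E'
import cv2,numpy as np
im=cv2.imread("pics/side_d.png")[185:235,240:320]
cv2.imwrite("pics/d_big.png",cv2.resize(im,None,fx=10,fy=10,interpolation=cv2.INTER_CUBIC))
E
```

```text
side [0.5021 0.0258] r 0.2077 ang 160.80712131204638 dJ 0.0588
side [0.5497 0.0115] r 0.1581 ang 160.02779863997213 dJ 0.0898
```

View pics/d_big.png

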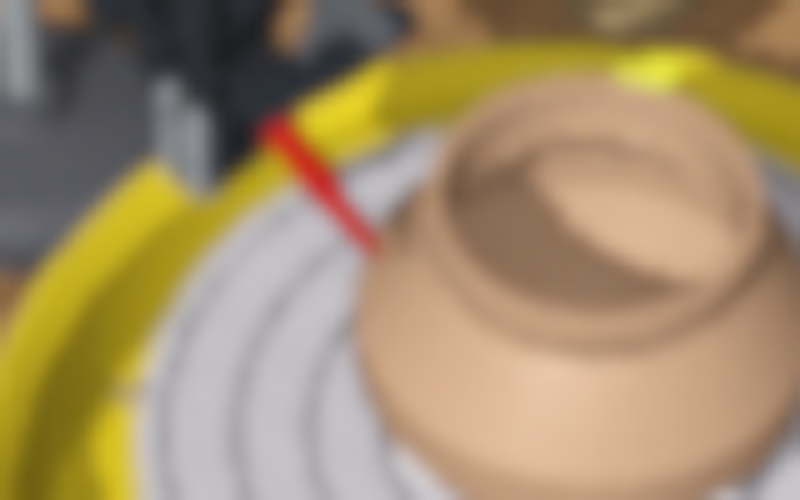

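In the side view the red tip is at (277.5,209.5), a rod angle of about 160.6° and 58 mm from the axis. One more push of about 5.5 mm at the finger should do it. Then I back off and check with the top view clear.

Emit:
{"name": "apply_moves", "arguments": {"moves": [{"slide":[-0.02,-0.055,0],"rot":[0,0,0],"claw":1},{"slide":[-0.02,-0.055,0],"rot":[0,0,0],"claw":1},{"slide":[-0.02,-0.055,0],"rot":[0,0,0],"claw":1},{"slide":[-0.02,-0.055,0],"rot":[0,0,0],"claw":1},{"slide":[0,0,0],"rot":[0,0,0],"claw":1},{"slide":[0.1,0.3,0],"rot":[0,0,0],"claw":1},{"slide":[0.2,0.6,0],"rot":[0,0,0],"claw":1},{"slide":[0.2,0.6,0],"rot":[0,0,0],"claw":1},{"slide":[0,0,0.9],"rot":[0,0,0],"claw":1},{"slide":[0,0,0.9],"rot":[0,0,0],"claw":1},{"slide":[0,0,0.9],"rot":[0,0,0],"claw":1},{"slide":[0,0,0.9],"rot":[0,0,0],"claw":1}]}}

```text
clock: 7.5
ee_pos: [0.5736, 0.0564, 0.2372]
eef_rot: [0.708, 0.706, -0.0, -0.0]
ft_force: [0.3, 0.6, 0.6]
finger_gap: 0.0
```

Emit:
{"name": "apply_moves", "arguments": {"moves": [{"slide":[0.1,-0.9,0],"rot":[0,0,0],"claw":1},{"slide":[0.1,-0.9,0],"rot":[0,0,0],"claw":1},{"slide":[0.1,-0.9,0],"rot":[0,0,0],"claw":1},{"slide":[0.1,-0.9,0],"rot":[0,0,0],"claw":1},{"slide":[0.1,-0.9,0],"rot":[0,0,0],"claw":1},{"slide":[0.1,-0.9,0],"rot":[0,0,0],"claw":1},{"slide":[0.1,-0.9,0],"rot":[0,0,0],"claw":1},{"slide":[0.1,-0.9,0],"rot":[0,0,0],"claw":1},{"slide":[0.1,-0.9,0],"rot":[0,0,0],"claw":1},{"slide":[0.1,-0.9,0],"rot":[0,0,0],"claw":1},{"slide":[0,0,0],"rot":[0,0,0],"claw":1}]}}

```text
clock: 8.42
ee_pos: [0.5993, -0.1729, 0.2358]
eef_rot: [0.71, 0.704, -0.001, 0.001]
ft_force: [0.3, 0.1, -0.2]
finger_gap: -0.0001
```

```bash
python3 tips.py e
```

```text
8.4167 [ 0.5993 -0.1729  0.2358] [ 0.3044  0.0853 -0.1966]
top red 519 tip [0.5009 0.0192] r 0.20795378453391336 dJar 0.052991513128382815 | by angle 162.51357854268596 [0.498  0.0206] 0.05219809467123781
side blue 462 tip [ 0.9214 -0.007 ] r 0.22750162610926178 dJar 0.455876350307077 | by angle 8.747883020674012 [ 0.891  -0.0128] 0.4253987178648428
side blue 344 tip [ 0.5575 -0.1513] r 0.17907728832903663 dJar 0.15981433635927647 | by angle 217.9769207870735 [ 0.5446 -0.1625] 0.16252298858593317
```

View pics/side_ez.png

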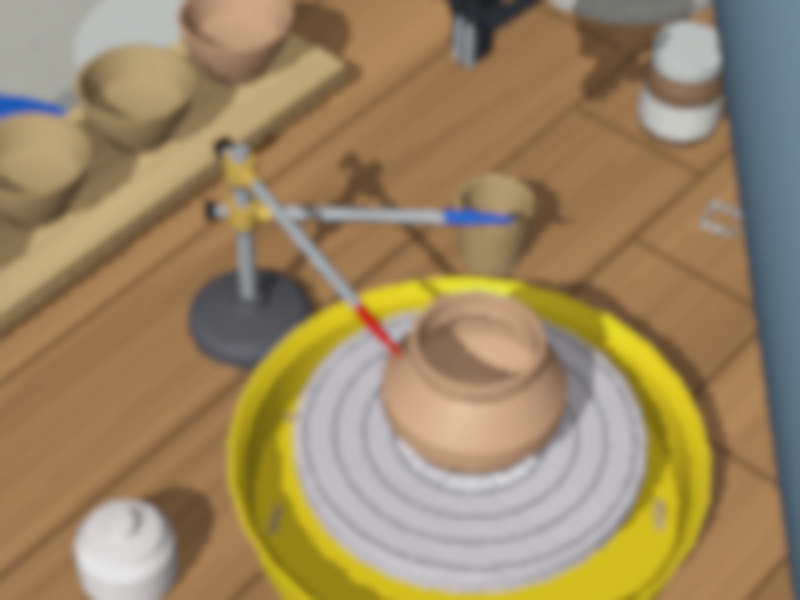

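View pics/top_ez.png

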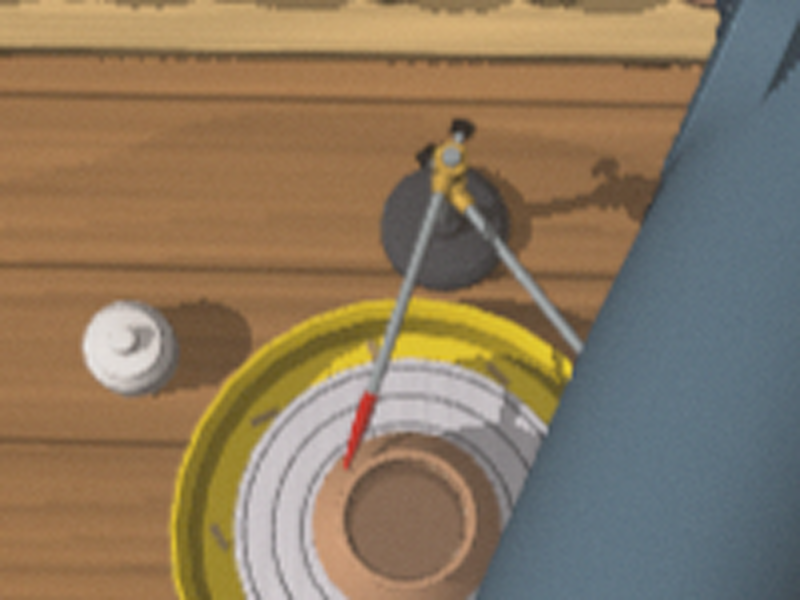

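The top view shows the red tip at (276.5,206.5), beside the rim and 52–53 mm from the fitted axis. That's just inside the 54 mm limit. I'll refine the jar axis before deciding whether to nudge it closer.

```bash
python3 - <<'E'
from m import *
np.set_printoptions(precision=4,suppress=True)
t=load("top");J=[.4657,-.0204]
zp=lambda p:((p[0]-190+.5)*4-.5,(p[1]-90+.5)*4-.5)
print("proj J@.17",zp(proj(t,[*J,.17])))
F=K(t);im=cv2.resize(t["img"][180:265,240:340],None,fx=7,fy=7,interpolation=cv2.INTER_CUBIC)
for r,z,c in((.044,.17,(0,255,0)),(.062,.129,(255,0,255)),(.054,.163,(255,255,0))):
    pts=[proj(t,[J[0]+r*np.cos(a),J[1]+r*np.sin(a),z]) for a in np.linspace(0,6.283,60)]
    pts=np.array([[(u-240+.5)*7-.5,(v-180+.5)*7-.5] for u,v in pts]).round().astype(int)
    cv2.polylines(im,[pts],True,c,1)
cv2.imwrite("pics/e_rim.png",im[:,:,::-1])
# radial height profile from depth top
q=cloud(t)
for cx in(J,):
    d=np.hypot(q[...,0]-cx[0],q[...,1]-cx[1]);a=np.degrees(np.arctan2(q[...,1]-cx[1],q[...,0]-cx[0]))
    for s in range(-180,180,45):
        m=(a>=s)&(a<s+45)&(d<.07)&(q[...,2]>.158);print(s,d[m].min().round(4),d[m].max().round(4),m.sum())
E
```

```text
proj J@.17 (np.float64(407.0398780492724), np.float64(520.5225389897313))
-180 0.0377 0.07 372
-135 0.0381 0.07 964
-90 0.038 0.07 350
-45 0.0385 0.044 34
0 0.0385 0.0698 65
45 0.0387 0.0564 37
90 0.0388 0.0438 25
135 0.0383 0.0436 28
```

View pics/e_rim.png

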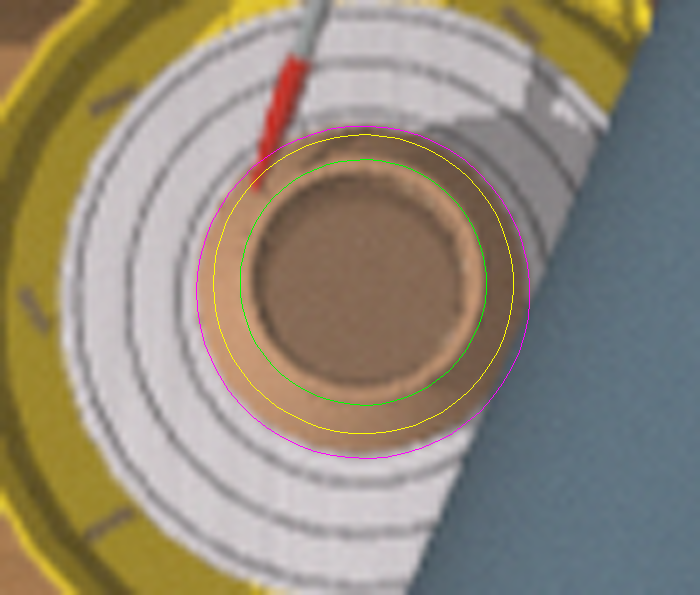

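The overlay (rim in green, belly in magenta) fits the jar to about 1 mm. The tip at (257,188) is just inside the yellow 54 mm circle, so the margin is thin. I'll go back and push about 2.7 mm more before doing the lower pointer.

Emit:
{"name": "apply_moves", "arguments": {"moves": [{"slide":[-0.09,0.85,0],"rot":[0,0,0],"claw":1},{"slide":[-0.09,0.85,0],"rot":[0,0,0],"claw":1},{"slide":[-0.09,0.85,0],"rot":[0,0,0],"claw":1},{"slide":[-0.09,0.85,0],"rot":[0,0,0],"claw":1},{"slide":[-0.09,0.85,0],"rot":[0,0,0],"claw":1},{"slide":[-0.09,0.85,0],"rot":[0,0,0],"claw":1},{"slide":[-0.09,0.85,0],"rot":[0,0,0],"claw":1},{"slide":[-0.09,0.85,0],"rot":[0,0,0],"claw":1},{"slide":[-0.09,0.85,0],"rot":[0,0,0],"claw":1},{"slide":[-0.09,0.85,0],"rot":[0,0,0],"claw":1},{"slide":[-0.09,0.85,0],"rot":[0,0,0],"claw":1},{"slide":[0,0,-0.9],"rot":[0,0,0],"claw":1},{"slide":[0,0,-0.9],"rot":[0,0,0],"claw":1},{"slide":[0,0,-0.9],"rot":[0,0,0],"claw":1},{"slide":[0,0,-0.9],"rot":[0,0,0],"claw":1},{"slide":[-0.1,-0.3,0],"rot":[0,0,0],"claw":1},{"slide":[-0.1,-0.3,0],"rot":[0,0,0],"claw":1},{"slide":[-0.1,-0.3,0],"rot":[0,0,0],"claw":1},{"slide":[0,0,0],"rot":[0,0,0],"claw":1},{"slide":[0,0,0],"rot":[0,0,0],"claw":1}]}}

```text
clock: 10.18
ee_pos: [0.5676, 0.0413, 0.1482]
eef_rot: [0.709, 0.705, 0.001, 0.001]
ft_force: [-0.0, -1.1, 0.4]
finger_gap: -0.0002
```

Emit:
{"name": "apply_moves", "arguments": {"moves": [{"slide":[-0.04,-0.15,0],"rot":[0,0,0],"claw":1},{"slide":[-0.04,-0.15,0],"rot":[0,0,0],"claw":1},{"slide":[-0.04,-0.15,0],"rot":[0,0,0],"claw":1},{"slide":[-0.04,-0.15,0],"rot":[0,0,0],"claw":1},{"slide":[-0.03,-0.1,0],"rot":[0,0,0],"claw":1},{"slide":[-0.03,-0.1,0],"rot":[0,0,0],"claw":1},{"slide":[-0.03,-0.1,0],"rot":[0,0,0],"claw":1},{"slide":[0,0,0],"rot":[0,0,0],"claw":1},{"slide":[0,0,0],"rot":[0,0,0],"claw":1}]}}

```text
clock: 10.93
ee_pos: [0.5602, 0.0194, 0.1463]
eef_rot: [0.709, 0.706, 0.0, -0.0]
ft_force: [-0.4, 0.2, -0.1]
finger_gap: -0.0003
```

```bash
python3 tips.py g|head -1
python3 - <<'E'
import cv2,numpy as np
o=[]
for n in "eg":
    im=cv2.imread(f"pics/side_{n}.png")[185:235,240:320]
    o.append(cv2.resize(im,None,fx=6,fy=6,interpolation=cv2.INTER_CUBIC))
cv2.imwrite("pics/g_big.png",np.vstack(o))
E
```

```text
10.9333 [0.5602 0.0194 0.1463] [-0.4486  0.2302 -0.1196]
```

View pics/g_big.png

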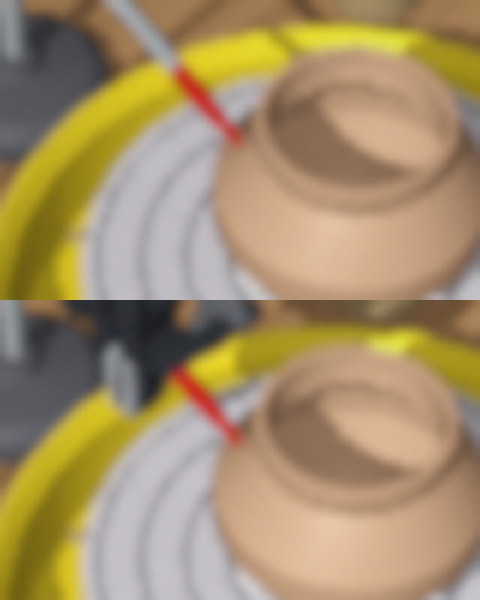

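The red tip hasn't moved between the two frames, so the finger is only now at contact. I'll push the last 3 mm, back off and check.

Emit:
{"name": "apply_moves", "arguments": {"moves": [{"slide":[-0.02,-0.06,0],"rot":[0,0,0],"claw":1},{"slide":[-0.02,-0.06,0],"rot":[0,0,0],"claw":1},{"slide":[0,0,0],"rot":[0,0,0],"claw":1},{"slide":[0,0,0],"rot":[0,0,0],"claw":1}]}}

```text
clock: 11.37
ee_pos: [0.5592, 0.0164, 0.1463]
eef_rot: [0.709, 0.706, 0.0, 0.0]
ft_force: [0.2, -0.1, 0.2]
finger_gap: -0.0003
```

```bash
python3 tips.py i|head -1
python3 - <<'E'
import cv2,numpy as np
o=[]
for n in "ei":
    im=cv2.imread(f"pics/side_{n}.png")[185:235,240:320]
    o.append(cv2.resize(im,None,fx=6,fy=6,interpolation=cv2.INTER_CUBIC))
cv2.imwrite("pics/i_big.png",np.vstack(o))
E
```

```text
11.3667 [0.5592 0.0164 0.1463] [ 0.1536 -0.1455  0.1995]
```

View pics/i_big.png

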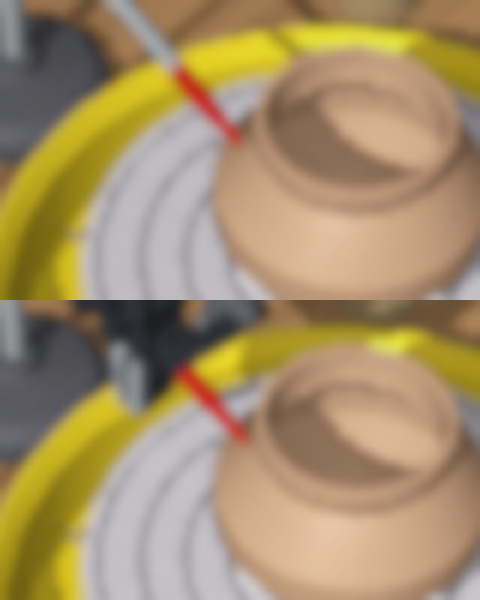

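Emit:
{"name": "apply_moves", "arguments": {"moves": [{"slide":[0.1,0.3,0],"rot":[0,0,0],"claw":1},{"slide":[0.2,0.6,0],"rot":[0,0,0],"claw":1},{"slide":[0.2,0.6,0],"rot":[0,0,0],"claw":1},{"slide":[0,0,0.9],"rot":[0,0,0],"claw":1},{"slide":[0,0,0.9],"rot":[0,0,0],"claw":1},{"slide":[0,0,0.9],"rot":[0,0,0],"claw":1},{"slide":[0,0,0.9],"rot":[0,0,0],"claw":1},{"slide":[0.15,-0.9,0],"rot":[0,0,0],"claw":1},{"slide":[0.15,-0.9,0],"rot":[0,0,0],"claw":1},{"slide":[0.15,-0.9,0],"rot":[0,0,0],"claw":1},{"slide":[0.15,-0.9,0],"rot":[0,0,0],"claw":1},{"slide":[0.15,-0.9,0],"rot":[0,0,0],"claw":1},{"slide":[0.15,-0.9,0],"rot":[0,0,0],"claw":1},{"slide":[0.15,-0.9,0],"rot":[0,0,0],"claw":1},{"slide":[0.15,-0.9,0],"rot":[0,0,0],"claw":1},{"slide":[0.15,-0.9,0],"rot":[0,0,0],"claw":1},{"slide":[0.15,-0.9,0],"rot":[0,0,0],"claw":1},{"slide":[0,0,0],"rot":[0,0,0],"claw":1},{"slide":[0,0,0],"rot":[0,0,0],"claw":1}]}}

```text
clock: 13.05
ee_pos: [0.6095, -0.1716, 0.2359]
eef_rot: [0.709, 0.705, 0.0, -0.0]
ft_force: [0.2, 0.3, 0.5]
finger_gap: 0.0002
```

```bash
python3 tips.py j
python3 - <<'E'
from m import *
t=load("top")
# cup_a top circle
q=cloud(t)
f=load("side");q=cloud(f)
m=(abs(q[...,0]-.58)<.06)&(q[...,1]<-.12)&(q[...,1]>-.26)&(q[...,2]>.045)&(q[...,2]<.07);P=q[m];print("cup",P.min(0),P.max(0),len(P))
E
```

```text
13.05 [ 0.6095 -0.1716  0.2359] [0.2374 0.3319 0.5478]
top red 522 tip [0.5008 0.0164] r 0.2069512115548782 dJar 0.05084417348425571 | by angle 163.29940260147552 [0.4972 0.0178] 0.04952266652085794
side blue 461 tip [ 0.9214 -0.007 ] r 0.22750162610926178 dJar 0.455876350307077 | by angle 8.753948329490862 [ 0.891  -0.0128] 0.42539594073470893
side blue 343 tip [ 0.5576 -0.1513] r 0.17907728832903663 dJar 0.15995053315097874 | by angle 217.9835400205022 [ 0.5446 -0.1625] 0.16254524272064413
cup [ 0.52021099 -0.25216003  0.04513372] [ 0.63793261 -0.12154486  0.06057694] 215
```

View pics/top_jz.png

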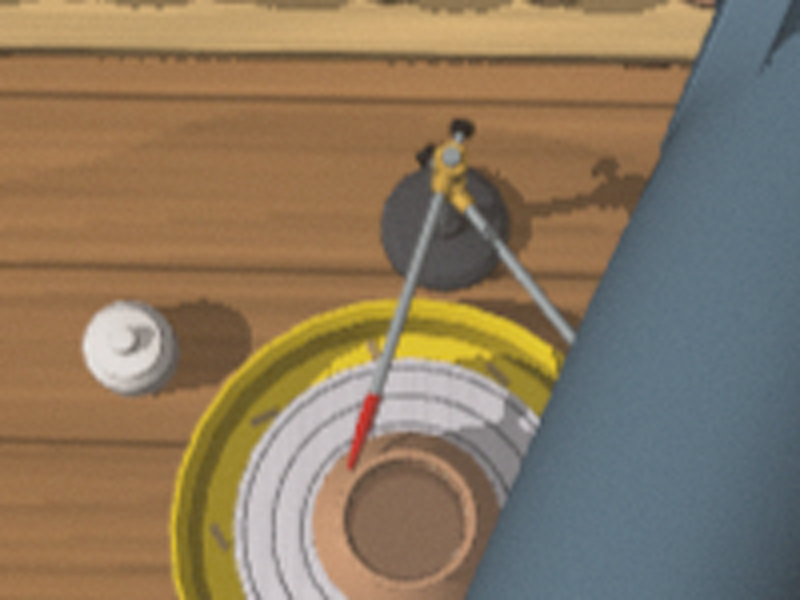

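View pics/side_j.png

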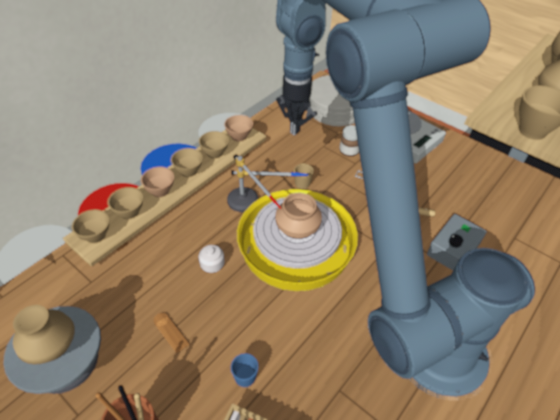

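From the top the red tip measures 49.5–51 mm from the axis, so the gap is about 6 mm. The pot, foot and jar are unmoved. The side view shows the finger out beyond the lower pointer. Now the lower pointer: descend to z ≈ 0.107 and push.

Emit:
{"name": "apply_moves", "arguments": {"moves": [{"slide":[0,0,-0.86],"rot":[0,0,0],"claw":1},{"slide":[0,0,-0.86],"rot":[0,0,0],"claw":1},{"slide":[0,0,-0.86],"rot":[0,0,0],"claw":1},{"slide":[0,0,-0.86],"rot":[0,0,0],"claw":1},{"slide":[0,0,-0.86],"rot":[0,0,0],"claw":1},{"slide":[0,0,-0.86],"rot":[0,0,0],"claw":1},{"slide":[0,0,0],"rot":[0,0,0],"claw":1},{"slide":[-0.14,0.18,0],"rot":[0,0,0],"claw":1},{"slide":[-0.14,0.18,0],"rot":[0,0,0],"claw":1},{"slide":[-0.14,0.18,0],"rot":[0,0,0],"claw":1},{"slide":[-0.14,0.18,0],"rot":[0,0,0],"claw":1},{"slide":[-0.09,0.105,0],"rot":[0,0,0],"claw":1},{"slide":[-0.09,0.105,0],"rot":[0,0,0],"claw":1},{"slide":[-0.09,0.105,0],"rot":[0,0,0],"claw":1},{"slide":[-0.09,0.105,0],"rot":[0,0,0],"claw":1},{"slide":[-0.09,0.105,0],"rot":[0,0,0],"claw":1},{"slide":[-0.09,0.105,0],"rot":[0,0,0],"claw":1},{"slide":[-0.09,0.105,0],"rot":[0,0,0],"claw":1},{"slide":[-0.09,0.105,0],"rot":[0,0,0],"claw":1},{"slide":[0,0,0],"rot":[0,0,0],"claw":1}]}}

```text
clock: 14.82
ee_pos: [0.5766, -0.1315, 0.1072]
eef_rot: [0.708, 0.706, -0.0, -0.0]
ft_force: [-1.0, 0.3, 0.7]
finger_gap: -0.0001
```

```bash
python3 tips.py k
```

```text
14.8167 [ 0.5766 -0.1315  0.1072] [-0.9983  0.3181  0.7391]
top red 516 tip [0.5007 0.0164] r 0.20714822364650504 dJar 0.05072047515944099 | by angle 163.29898737608107 [0.4972 0.0178] 0.049524070151191056
side blue 461 tip [ 0.9214 -0.007 ] r 0.22750162610926178 dJar 0.455876350307077 | by angle 8.738616291321067 [ 0.891  -0.0129] 0.42540295855109955
side blue 499 tip [ 0.5371 -0.1299] r 0.18464584226037833 dJar 0.13067725510070344 | by angle 208.51229879321232 [ 0.527  -0.1356] 0.13045575785180308
```

View pics/top_kz.png

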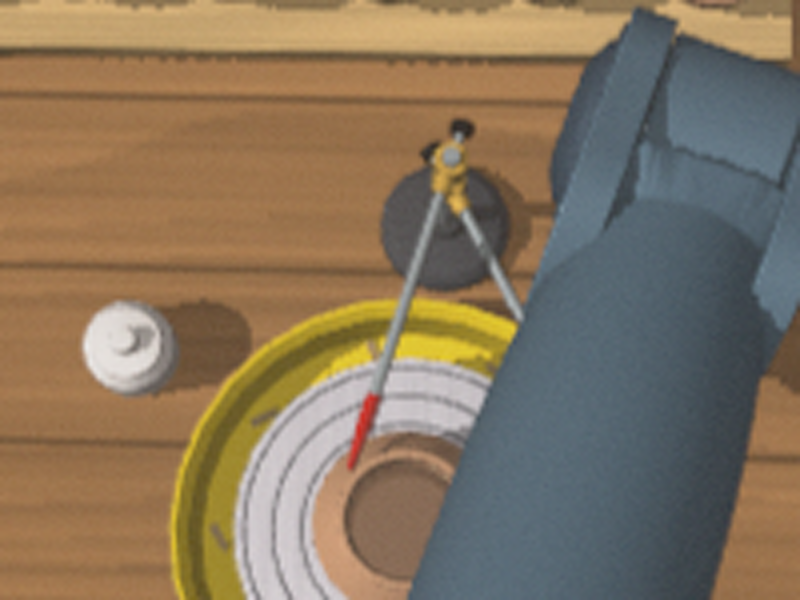

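View pics/side_kz.png

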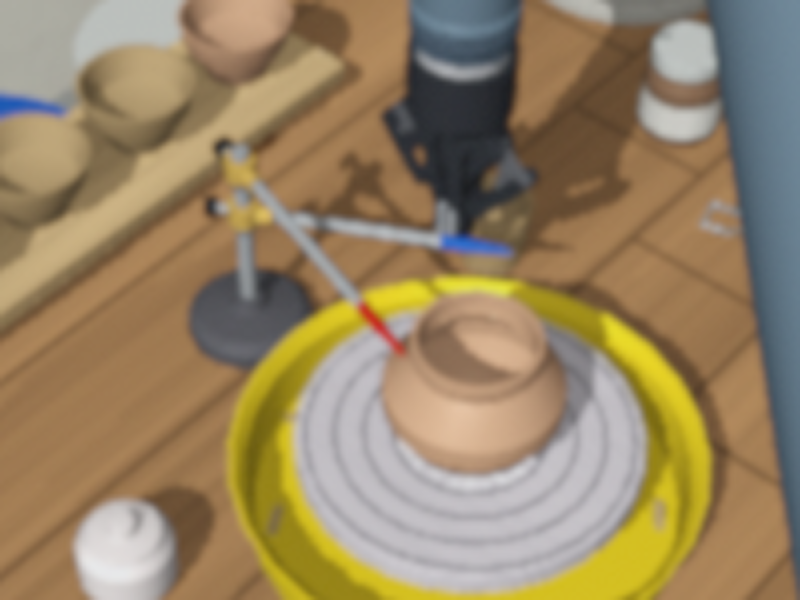

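The side view shows the finger behind the lower rod and the blue tip at (308,182), a rod angle of about 209°. I'll continue.

Emit:
{"name": "apply_moves", "arguments": {"moves": [{"slide":[-0.067,0.105,0],"rot":[0,0,0],"claw":1},{"slide":[-0.067,0.105,0],"rot":[0,0,0],"claw":1},{"slide":[-0.067,0.105,0],"rot":[0,0,0],"claw":1},{"slide":[-0.067,0.105,0],"rot":[0,0,0],"claw":1},{"slide":[-0.067,0.105,0],"rot":[0,0,0],"claw":1},{"slide":[-0.067,0.105,0],"rot":[0,0,0],"claw":1},{"slide":[-0.067,0.105,0],"rot":[0,0,0],"claw":1},{"slide":[-0.067,0.105,0],"rot":[0,0,0],"claw":1},{"slide":[-0.045,0.1,0],"rot":[0,0,0],"claw":1},{"slide":[-0.045,0.1,0],"rot":[0,0,0],"claw":1},{"slide":[-0.045,0.1,0],"rot":[0,0,0],"claw":1},{"slide":[0,0,0],"rot":[0,0,0],"claw":1}]}}

```text
clock: 15.92
ee_pos: [0.5601, -0.103, 0.1073]
eef_rot: [0.708, 0.706, 0.0, -0.0]
ft_force: [0.8, 0.6, -0.4]
finger_gap: -0.0003
```

```bash
python3 tips.py l
```

```text
15.9167 [ 0.5601 -0.103   0.1073] [ 0.7755  0.6182 -0.3876]
top red 523 tip [0.5008 0.0164] r 0.2069512115548782 dJar 0.05084417348425571 | by angle 163.29601429394592 [0.4972 0.0179] 0.04953412070381615
side blue 458 tip [ 0.9214 -0.007 ] r 0.22750162610926178 dJar 0.455876350307077 | by angle 8.755711086033475 [ 0.891  -0.0128] 0.42539513339764096
side blue 287 tip [ 0.5341 -0.0901] r 0.17176856238710658 dJar 0.09760557915256701 | by angle 196.47525805752935 [ 0.5113 -0.0978] 0.08983895787491744
```

View pics/side_lz.png

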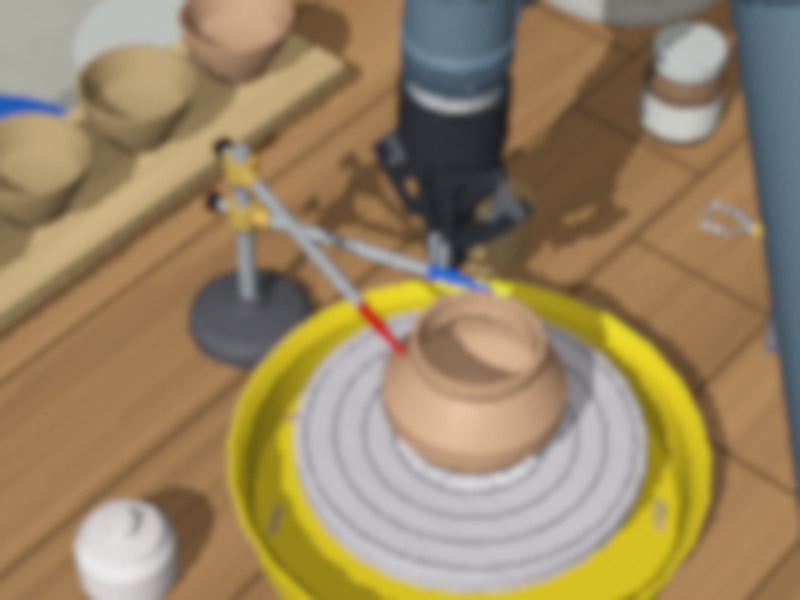

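View pics/top_lz.png

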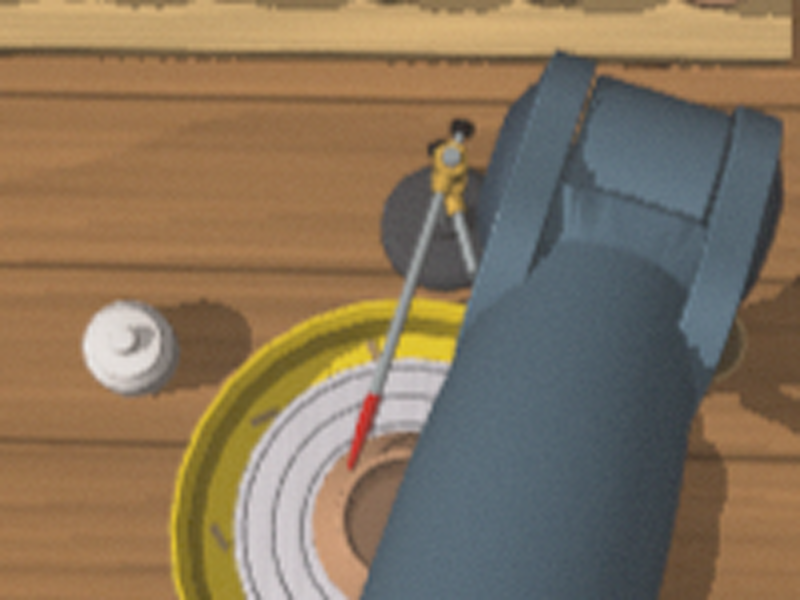

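The blue tip is at about (301.5,192) in the side view and about to pass behind the rim. The rod angle is about 197° and the target about 189.5°. I'll push to about 190°, then back off to clear the top view.

Emit:
{"name": "apply_moves", "arguments": {"moves": [{"slide":[-0.03,0.085,0],"rot":[0,0,0],"claw":1},{"slide":[-0.03,0.085,0],"rot":[0,0,0],"claw":1},{"slide":[-0.03,0.085,0],"rot":[0,0,0],"claw":1},{"slide":[-0.03,0.085,0],"rot":[0,0,0],"claw":1},{"slide":[-0.03,0.085,0],"rot":[0,0,0],"claw":1},{"slide":[-0.03,0.085,0],"rot":[0,0,0],"claw":1},{"slide":[-0.03,0.085,0],"rot":[0,0,0],"claw":1},{"slide":[-0.03,0.085,0],"rot":[0,0,0],"claw":1},{"slide":[0,0,0],"rot":[0,0,0],"claw":1},{"slide":[0,0,0],"rot":[0,0,0],"claw":1}]}}

```text
clock: 16.85
ee_pos: [0.5543, -0.0863, 0.1073]
eef_rot: [0.709, 0.706, -0.0, -0.0]
ft_force: [0.2, -0.2, -0.6]
finger_gap: 0.0002
```

Emit:
{"name": "apply_moves", "arguments": {"moves": [{"slide":[0.06,-0.3,0],"rot":[0,0,0],"claw":1},{"slide":[0.1,-0.6,0],"rot":[0,0,0],"claw":1},{"slide":[0.1,-0.6,0],"rot":[0,0,0],"claw":1},{"slide":[0,0,0.9],"rot":[0,0,0],"claw":1},{"slide":[0,0,0.9],"rot":[0,0,0],"claw":1},{"slide":[0,0,0.9],"rot":[0,0,0],"claw":1},{"slide":[0,0,0.9],"rot":[0,0,0],"claw":1},{"slide":[0,-0.9,0.3],"rot":[0,0,0],"claw":1},{"slide":[0,-0.9,0.3],"rot":[0,0,0],"claw":1},{"slide":[0,-0.9,0.3],"rot":[0,0,0],"claw":1},{"slide":[0,-0.9,0],"rot":[0,0,0],"claw":1},{"slide":[0,-0.9,0],"rot":[0,0,0],"claw":1},{"slide":[0,0,0],"rot":[0,0,0],"claw":1}]}}

```text
clock: 17.93
ee_pos: [0.5608, -0.2427, 0.2197]
eef_rot: [0.711, 0.704, -0.001, 0.001]
ft_force: [0.3, -0.5, 0.6]
finger_gap: 0.0001
```

```bash
python3 tips.py n
```

```text
17.9333 [ 0.5608 -0.2427  0.2197] [ 0.25   -0.5464  0.6412]
top red 524 tip [0.5008 0.0165] r 0.20714822364650504 dJar 0.050924989246627556 | by angle 163.297950990427 [0.4972 0.0179] 0.04952757360433974
top blue 440 tip [ 0.5223 -0.0744] r 0.18043809755659232 dJar 0.07825365030795581 | by angle 190.02223402058905 [ 0.5063 -0.0764] 0.06918385935684938
side blue 462 tip [ 0.9214 -0.007 ] r 0.22750162610926178 dJar 0.455876350307077 | by angle 8.74874689062979 [ 0.891  -0.0128] 0.42539832239585607
```

View pics/top_nz.png

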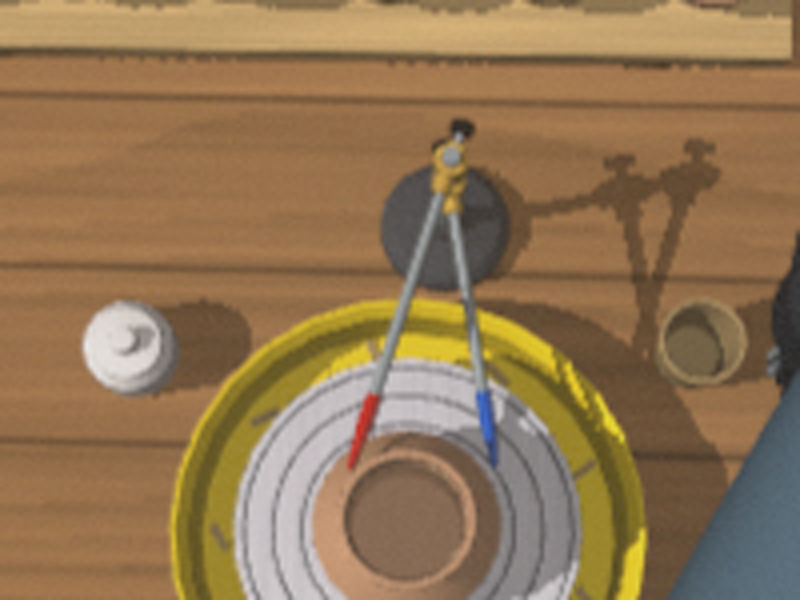

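View pics/side_nz.png

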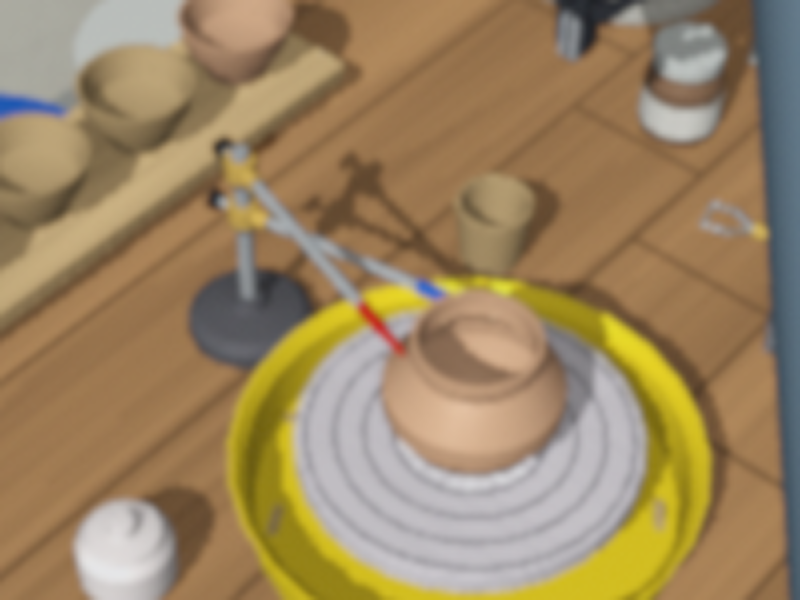

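```bash
python3 pt.py top 496 467 .12; python3 pt.py top 350 469 .163
python3 - <<'E'
from m import *
t=load("top");hs=[]
def draw(J,nm):
    im=cv2.resize(t["img"][180:265,240:340],None,fx=7,fy=7,interpolation=cv2.INTER_CUBIC)
    for r,z,c in((.044,.17,(0,255,0)),(.062,.120,(255,0,255)),(.072,.12,(255,255,0))):
        pts=[proj(t,[J[0]+r*np.cos(a),J[1]+r*np.sin(a),z]) for a in np.linspace(0,6.283,60)]
        pts=np.array([[(u-240+.5)*7-.5,(v-180+.5)*7-.5] for u,v in pts]).round().astype(int)
        cv2.polylines(im,[pts],True,c,1)
    cv2.imwrite(nm,im[:,:,::-1])
draw([.4657,-.0204],"pics/n_rim.png")
q=cloud(t);d=np.hypot(q[...,0]-.466,q[...,1]+.0204)
m=(d<.05)&(q[...,2]>.160);print("rim",circ(q[m]))
m=(d<.068)&(q[...,2]>.115)&(q[...,2]<.135);h=cv2.convexHull(q[m][:,:2].astype(np.float32));print("belly",cv2.minEnclosingCircle(h))
E
```

```text
top [ 0.5068 -0.078 ] r 0.1947 ang 190.499592600107 dJ 0.0708
top [0.498  0.0165] r 0.2088 ang 163.58276889643705 dJ 0.0491
rim [ 0.46576107 -0.02023964  0.04123616]
belly ((0.46590656042099, -0.02058064006268978), 0.0621563196182251)
```

View pics/n_rim.png

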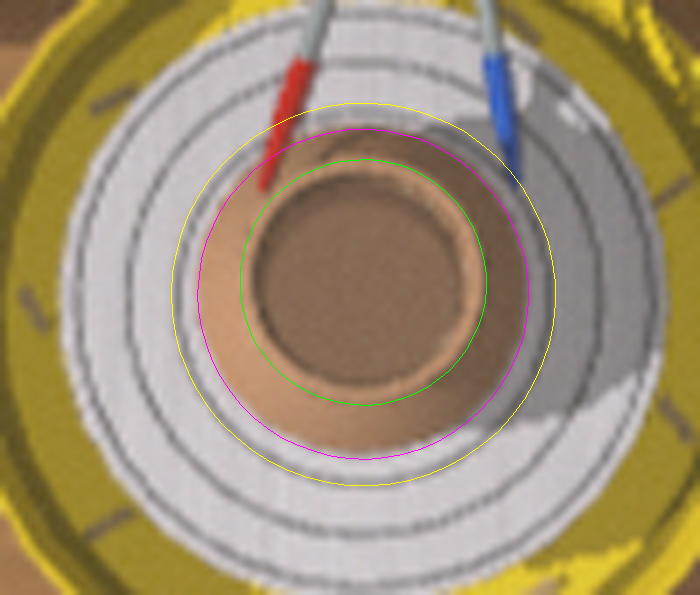

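The blue tip at (515,183) in the overlay is 69–71 mm from the axis, against a limit of 72. I'll nudge it about 3 mm closer, as I did with the upper one.

Emit:
{"name": "apply_moves", "arguments": {"moves": [{"slide":[0,0.79,0],"rot":[0,0,0],"claw":1},{"slide":[0,0.79,0],"rot":[0,0,0],"claw":1},{"slide":[0,0.79,0],"rot":[0,0,0],"claw":1},{"slide":[0,0.79,0],"rot":[0,0,0],"claw":1},{"slide":[0,0.79,0],"rot":[0,0,0],"claw":1},{"slide":[0,0.79,0],"rot":[0,0,0],"claw":1},{"slide":[0,0,-0.9],"rot":[0,0,0],"claw":1},{"slide":[0,0,-0.9],"rot":[0,0,0],"claw":1},{"slide":[0,0,-0.9],"rot":[0,0,0],"claw":1},{"slide":[0,0,-0.9],"rot":[0,0,0],"claw":1},{"slide":[0,0,-0.9],"rot":[0,0,0],"claw":1},{"slide":[-0.05,0.3,0],"rot":[0,0,0],"claw":1},{"slide":[-0.05,0.3,0],"rot":[0,0,0],"claw":1},{"slide":[-0.05,0.3,0],"rot":[0,0,0],"claw":1},{"slide":[-0.05,0.3,0],"rot":[0,0,0],"claw":1},{"slide":[0,0,0],"rot":[0,0,0],"claw":1},{"slide":[0,0,0],"rot":[0,0,0],"claw":1}]}}

```text
clock: 19.45
ee_pos: [0.5568, -0.0876, 0.1087]
eef_rot: [0.708, 0.706, 0.001, 0.001]
ft_force: [1.6, -0.6, -0.1]
finger_gap: -0.0003
```

Emit:
{"name": "apply_moves", "arguments": {"moves": [{"slide":[-0.04,0.05,0],"rot":[0,0,0],"claw":1},{"slide":[-0.04,0.05,0],"rot":[0,0,0],"claw":1},{"slide":[-0.02,0.06,0],"rot":[0,0,0],"claw":1},{"slide":[0,0,0],"rot":[0,0,0],"claw":1},{"slide":[0,0,0],"rot":[0,0,0],"claw":1}]}}

```text
clock: 19.87
ee_pos: [0.5534, -0.0842, 0.1073]
eef_rot: [0.709, 0.706, -0.0, 0.0]
ft_force: [-0.1, -0.3, 0.1]
finger_gap: -0.0001
```

Emit:
{"name": "apply_moves", "arguments": {"moves": [{"slide":[0,0.03,0],"rot":[0,0,0],"claw":1},{"slide":[0,0,0],"rot":[0,0,0],"claw":1},{"slide":[0.06,-0.3,0],"rot":[0,0,0],"claw":1},{"slide":[0.1,-0.6,0],"rot":[0,0,0],"claw":1},{"slide":[0.1,-0.6,0],"rot":[0,0,0],"claw":1},{"slide":[0,0,0.9],"rot":[0,0,0],"claw":1},{"slide":[0,0,0.9],"rot":[0,0,0],"claw":1},{"slide":[0,0,0.9],"rot":[0,0,0],"claw":1},{"slide":[0,0,0.9],"rot":[0,0,0],"claw":1},{"slide":[0,-0.9,0.3],"rot":[0,0,0],"claw":1},{"slide":[0,-0.9,0.3],"rot":[0,0,0],"claw":1},{"slide":[0,-0.9,0.3],"rot":[0,0,0],"claw":1},{"slide":[0,-0.9,0],"rot":[0,0,0],"claw":1},{"slide":[0,-0.9,0],"rot":[0,0,0],"claw":1},{"slide":[0,0,0],"rot":[0,0,0],"claw":1},{"slide":[0,0,0],"rot":[0,0,0],"claw":1}]}}

```text
clock: 21.2
ee_pos: [0.5597, -0.2359, 0.2195]
eef_rot: [0.71, 0.704, 0.0, 0.0]
ft_force: [0.2, 0.3, -0.6]
finger_gap: -0.0001
```

```bash
python3 tips.py p
python3 - <<'E'
from m import *
t=load("top");J=[.4658,-.0204]
im=cv2.resize(t["img"][180:265,240:340],None,fx=7,fy=7,interpolation=cv2.INTER_CUBIC)
for r,z,c in((.044,.163,(0,255,0)),(.062,.120,(255,0,255)),(.072,.12,(255,255,0))):
    pts=[proj(t,[J[0]+r*np.cos(a),J[1]+r*np.sin(a),z]) for a in np.linspace(0,6.283,60)]
    pts=np.array([[(u-240+.5)*7-.5,(v-180+.5)*7-.5] for u,v in pts]).round().astype(int)
    cv2.polylines(im,[pts],True,c,1)
cv2.imwrite("pics/p_rim.png",im[:,:,::-1])
q=cloud(t);d=np.hypot(q[...,0]-.466,q[...,1]+.0204)
m=(d<.05)&(q[...,2]>.160);print("rim",circ(q[m]))
E
```

```text
21.2 [ 0.5597 -0.2359  0.2195] [ 0.162   0.3444 -0.5902]
top red 527 tip [0.501  0.0164] r 0.2069512115548782 dJar 0.051008678330458045 | by angle 163.30739023329141 [0.4971 0.0178] 0.04949566727460209
top blue 429 tip [ 0.5227 -0.0709] r 0.1786487993559768 dJar 0.07613489356745888 | by angle 189.05559606852373 [ 0.5057 -0.0732] 0.06625247340190096
side blue 465 tip [ 0.9216 -0.0071] r 0.22750162610926178 dJar 0.45604760722856286 | by angle 8.742289751003602 [ 0.891  -0.0129] 0.42540127781444204
rim [ 0.46583674 -0.02023008  0.04128523]
```

View pics/p_rim.png

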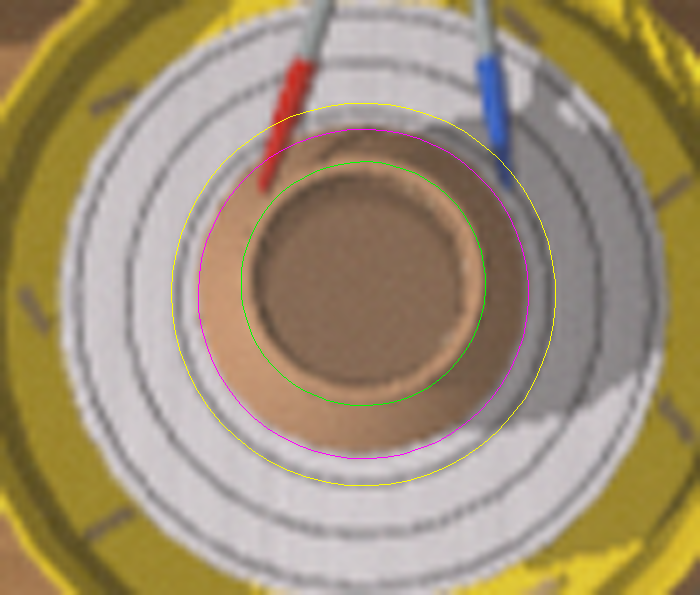

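View pics/top_p.png

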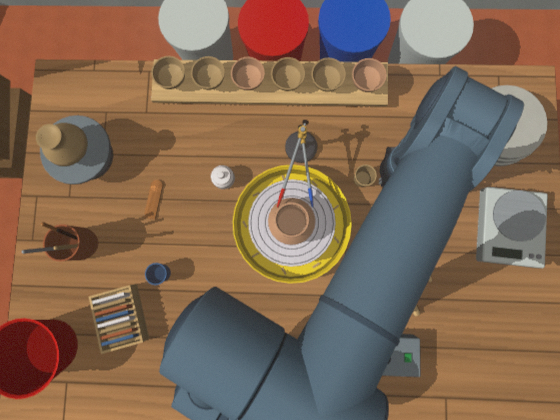

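The blue tip now measures 66–68 mm (window 62–72) and the red 49.5–51 mm (window 44–54). The jar, foot and bystanders look unmoved, and the arm is clear of everything, so I'm handing in.

```bash
python3 -c "
from rig import arm
print(arm.job_done())"
```

```text
the job is handed in; nothing more can be done
None
```

Both pointers are set close to the jar without touching it, and the job is handed in. With the closed fingertip I pushed the upper red pointer round first, then the lower blue one. Each got one small extra nudge because my first check put it only 1–3 mm inside the limit.

| Tip | Distance from jar axis | Allowed | Gap to jar |
|---|---|---|---|
| Red, at the rim | about 49.5–51 mm | 44–54 mm | about 6 mm |
| Blue, at the belly | about 66–68 mm | 62–72 mm | about 5 mm |

- **Other objects:** the jar's fitted axis was unchanged to about 0.2 mm. The gauge foot, pot and cups looked unmoved in the pictures.
- **Forces and time:** wrist force readings stayed within about 4 N. The arm ended clear of everything at about 21 s, against the 51 s limit.
- **What disagreed:**
  - The two cameras differed by about 2–3 mm sideways, so the final distances come from the top view.
  - The direct blue-tip reading by colour came out too far, at 76 mm. The mask lost the tip in the jar's shadow. I used the rod angle (66 mm) and the overlay picture instead.
  - The side camera could not see the blue tip at the end because the jar's rim hid it.

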